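# Rack the chamfered pin, set aside the square one

### The arm

A 6-joint arm with a two-finger parallel gripper is mounted at the origin on the work surface. World frame = base frame: x ahead of the robot, y to its left, z up, the work surface at z = 0. Lengths are in m, angles in rad, forces in N, time in s.
With the tool pointing down it reaches from about 0.35 to 0.725 m from the base axis. Payload 6 kg.
Tool frame: the origin (TCP) lies at the very end of the fingers, on their centre line; the grasp point (between the pads) lies grip_depth behind it (grip_depth is the distance from the TCP to the grasp point, in m); z points along the fingers, y is the line along which they close (so a half turn about z gives the same grasp; the last joint's range is limited). The gripper opens to 85 mm and grips with 20 to 120 N. Pads are 22 mm wide; open, the fingers measure 114 mm over their backs; the gripper's body (76 mm by 85 mm) begins 54 mm behind the grasp point. The pads swing forward as they close: fully open they stand 13 mm farther back than shut.
Start: joints at [1.569, 0.04, 0.085, 0, -1.615, -0.334], TCP at [0.198, 0.566, 0.231] pointing down, gripper open.
Joint ranges: [-2.56, 2.56], [-1.29, 2.01], [-1.08, 1.49], [-3.29, 1.98], [-2.81, -0.18], [-2.99, 2.99]. Speed limits (rad/s): [2.57, 2.57, 3.01, 3.14, 3.14, 3.14].

### API

Orientations are given as a unit quaternion [w, x, y, z].
In Python, from workcell import goto, movel, goto_joints, gripper_to, pause, inverse_kinematics, state, camera, get_calibration, PlanningError, job_done, grip_depth gives the robot as it stands. The module is installed in compiled form; this text tells all that it offers. Calls block until the motion is done:
- goto(position, orientation): joint-space move of the TCP to a pose.
- movel(position, ori=None, velocity=0.15, contact_N=None): straight line of the TCP; ori=None keeps the orientation; velocity is the mean speed in m/s. With contact_N (N) it stops when the force on the tool has changed by that much, and returns True; else False.
- goto_joints(angles): joint-space move.
- gripper_to(opening, grip_force=None): opening from 0.0 (shut) to 1.0 (fully open); grip_force is the grip in N (None keeps the last); returns when the fingers have stopped.
- pause(seconds).
- inverse_kinematics(position, orientation): joint angles nearest the present ones, or None.
- state(): the state.
- camera(name): name is "side" or "top" or "wrist"; returns the picture (480x640x3 uint8, blue, green, red); there is no depth.
- get_calibration(name): a dict with "intrinsics" (3x3 intrinsics, pixels), "rvec" (rotation vector, rad) and "tvec" (3), from world to camera coordinates, as OpenCV has them. Camera axes: x right, y down, z forward; pixel columns grow to the right and rows downward; lengths in m; the calibration is good to about 2 mm. A picture is of the moment at which its call begins: read the wrist's pose just before it. get_calibration takes no time and is no camera call; for the wrist camera it gives the pose at the moment of the call.
A pose or a line that the arm cannot do raises PlanningError and nothing moves.
- job_done(): hands the job in; it is judged then, once.
The state is a dict: "t": time; "joints": joint angles; "joint_vel": joint speeds; "joint_efforts": joint torques, N m; "eef_pos": TCP position; "tcp_rot": TCP orientation; "wrist_force": force on the tool from outside, world axes, zero at the start; "ft_torque": the same for the moment, N m; "gripper_width": opening from 0.0 (shut) to 1.0 (fully open); "grasp_force": force on a finger pad.
Only numpy, scipy, OpenCV 4.12 (cv2) and the standard library are available. Lean on these libraries where they do the work, as an engineer would, in place of code of your own. Each camera call takes 0.05 s, during which the arm holds its last target. There are 200 camera calls.

### The job

Two aluminium pins stand in the wooden block with their lower ends hidden: one end is chamfered, the other was left square. Tell them apart by feel in the empty bore of the blue rack (a chamfered end drops in until its shoulder sits on the rack, a square end stops on top), and leave the chamfered pin fully home and upright in that bore, like the two already racked. Put the square pin in the red tray.

Things in the scene. Friction and masses are not known exactly. Their poses are not given: they have to be found in the camera images.
- pin_a: One of two look-alike aluminium pins, 40 mm round, 110 mm long, 0.33 kg, upright in a pocket of a fixed wooden block; top 70 mm clear. Origin: centre of lower end; z up the pin. One has a square lower end, the other a chamfered one (last 25 mm a nose tapering 22 to 16 mm below a flat shoulder); names do not tell which. Block 90 x 200 x 50 mm, pockets 48 mm wide, 100 mm apart.
- pin_b: One of two look-alike aluminium pins, 40 mm round, 110 mm long, 0.33 kg, upright in a pocket of a fixed wooden block; top 70 mm clear. Origin: centre of lower end; z up the pin. One has a square lower end, the other a chamfered one (last 25 mm a nose tapering 22 to 16 mm below a flat shoulder); names do not tell which. Block 90 x 200 x 50 mm, pockets 48 mm wide, 100 mm apart.
- bore (a point): Mouth centre of the empty end bore (30 mm wide, 35 deep), level with the top of the blue rack, a fixed block 250 x 80 x 45 mm. z up; x runs along the row to the other two bores, 80 mm apart, where loose finished pins stand 85 mm above the rack. A chamfered pin is home with its lower end 25 mm below this point; a square one stops and stands at its height.
- tray: Loose open red plastic tray, 160 mm (x) by 180 mm (y) outside, 50 mm high, walls and floor 5 mm, 0.5 kg. Origin: centre of its underside; z up.
Things that resemble listed ones, but are neither listed nor needed, are in the scene too. Leave any green or pink look-alike of the pin_a alone. What is shaped like the pin_b but black is not meant.

How it is judged:
At the end, for the whole second after the job is handed in: One pin is home in the empty bore (only the chamfered one can be): its lower end within 12 mm of the bore's centre and more than 15 mm below its mouth, upright within 10 degrees. The other pin is inside the red tray, standing or lying. Both are at rest (((horizontal distance between pin_a and bore below 0.012 m and z of pin_a in the frame of bore below -0.015 m and angle between pin_a's own z axis and vertical below 0.175 rad and x of pin_b in the frame of tray between -0.08 and 0.08 m and y of pin_b in the frame of tray between -0.09 and 0.09 m and z of pin_b in the frame of tray between -0.005 and 0.05 m) or (horizontal distance between pin_b and bore below 0.012 m and z of pin_b in the frame of bore below -0.015 m and angle between pin_b's own z axis and vertical below 0.175 rad and x of pin_a in the frame of tray between -0.08 and 0.08 m and y of pin_a in the frame of tray between -0.09 and 0.09 m and z of pin_a in the frame of tray between -0.005 and 0.05 m)) and linear speed of each of pin_a, pin_b below 0.03 m/s); the robot touches nothing.
It also fails if it takes over 61 s, if anything falls off the work surface, if the arm or the gripper's body presses on something with over 40 N, if the wrist force passes 120 N, or if a joint passes its speed limit or range.

## Working session

There is one attempt and no reset: what is moved stays moved. The work goes in short steps, each a Python script; the robot and the scene stay as the last script left them, time stands still between calls to the robot, and variables do not carry over. Pictures are saved under pics/ and viewed, at most 10 in all, crops included, and the job is handed in when it is done.

```bash
mkdir -p pics; python3 - <<'E'
from workcell import *
import cv2,numpy as np
print(state()['t'],grip_depth,state()['tcp_rot'])
for n in("top","side"):
    cv2.imwrite(f"pics/{n}0.png",camera(n)); c=get_calibration(n); print(n,c)
E
```

```text
0.0 0.0187 [ 8.80383896e-04  9.85937141e-01 -1.67114248e-01 -8.49142173e-05]
top {'intrinsics': array([[607.21108907,   0.        , 314.07757283],
       [  0.        , 607.21108907, 237.48916466],
       [  0.        ,   0.        ,   1.        ]]), 'rvec': array([ 2.14419811, -2.10908196,  0.18736491]), 'tvec': array([0.08418206, 0.45963128, 1.35690558])}
side {'intrinsics': array([[499.54241407,   0.        , 322.08907444],
       [  0.        , 499.54241407, 238.16449746],
       [  0.        ,   0.        ,   1.        ]]), 'rvec': array([ 2.13789792, -0.45257044,  0.21267592]), 'tvec': array([-0.39251462,  0.17733523,  0.79755976])}
```

View pics/top0.png

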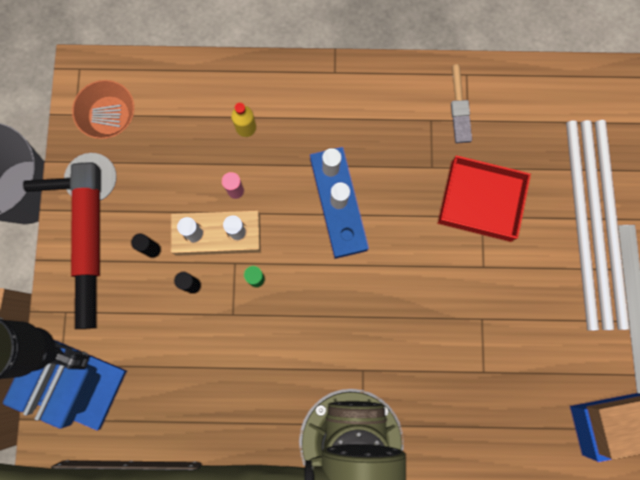

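View pics/side0.png

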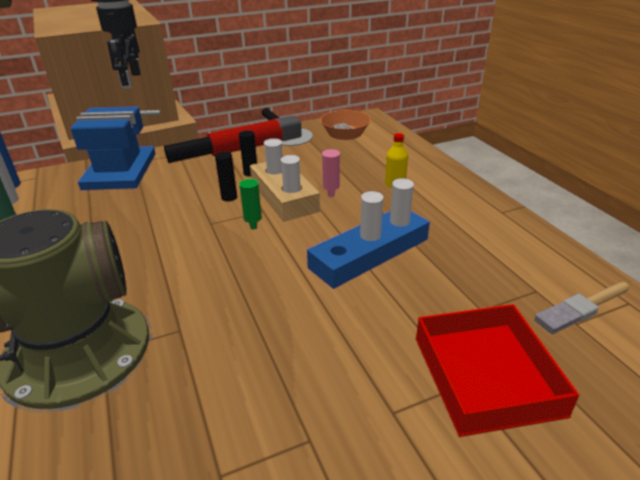

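The top view shows the grey pins in the wooden block at about (187,227) and (233,225), the empty bore at (347,234), racked pins at (332,157) and (340,191), and the tray around (485,198). In the side view the pin tops are at (273,143) and (290,160), the bore at (339,251) and the tray near (495,365). Next I'll enlarge crops to get finer pixels.

```bash
python3 - <<'E'
import cv2,numpy as np
t=cv2.imread('pics/top0.png');s=cv2.imread('pics/side0.png')
def c(im,x,y,w,h,k): return cv2.resize(im[y:y+h,x:x+w],None,fx=k,fy=k,interpolation=cv2.INTER_CUBIC)
a=c(t,165,200,100,60,4);b=c(t,300,140,100,120,4)[:, :400]
d=c(s,240,125,100,75,4);e=c(s,300,170,135,115,3)
m=np.zeros((600,800,3),np.uint8)
m[:240,:400]=a;m[:300,400:]=d;m[240:600,:400]=cv2.resize(b,(400,480))[120:480];m[300:600,400:]=e[45:345,:400]
cv2.imwrite('pics/m.png',m)
E
```

```text
(no output)
```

View pics/m.png

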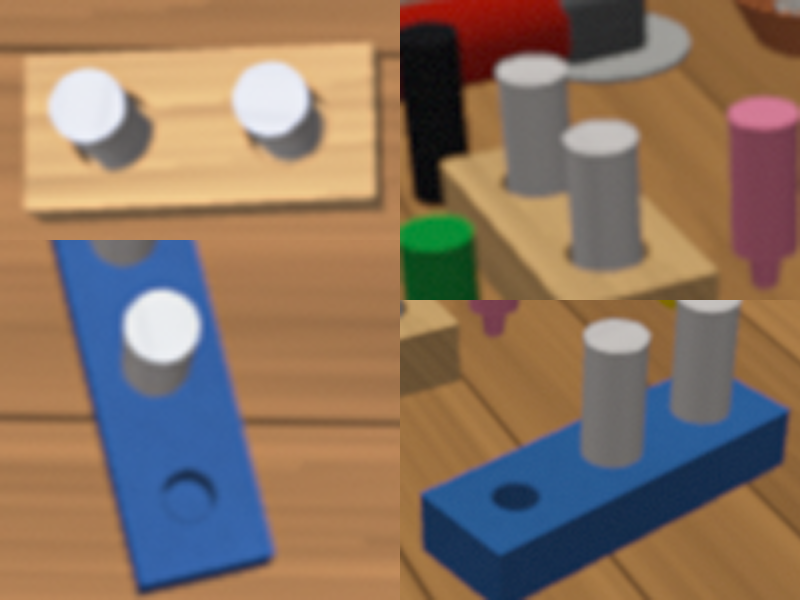

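The crops show the pin tops (ellipses) and the bore mouth clearly. Full-image pixels are pin L at top (186.4,225.9) and side (272.4,142.1), pin R at top (232.4,224.4) and side (289.9,159.1), and the bore at top (347,234) and side (338.4,250.4).

```bash
cat > h.py <<'E'
import cv2,numpy as np
from workcell import *
def P(c): return c['intrinsics']@np.c_[cv2.Rodrigues(c['rvec'])[0],c['tvec']]
def tri(p,q,a=None,b=None):
    a=P(get_calibration('top')) if a is None else a; b=P(get_calibration('side')) if b is None else b
    X=cv2.triangulatePoints(a,b,np.float64(p).reshape(2,1),np.float64(q).reshape(2,1)); X=X[:3,0]/X[3,0]
    r=a@np.r_[X,1]; return X.round(4), np.abs(r[:2]/r[2]-p).round(2)
def plane(c,uv,z):
    R=cv2.Rodrigues(c['rvec'])[0]; o=-R.T@c['tvec'].ravel(); d=R.T@np.linalg.inv(c['intrinsics'])@np.r_[uv,1]
    return (o+d*(z-o[2])/d[2]).round(4)
E
python3 - <<'E'
from h import *
for n,p,q in [('L',(186.4,225.9),(272.4,142.1)),('R',(232.4,224.4),(289.9,159.1)),('bore',(346.9,233.8),(338.4,250.4)),('mid',(340.1,191.1),(372.1,197)),('end',(331.5,157),(402.5,184.5))]:
    print(n,*tri(p,q))
for n in('top','side'):
    c=get_calibration(n)
    for uv in ([(456,158),(529,173),(516,240),(438,222)] if n=='top' else [(418,319),(513,307),(577,392),(462,413)]): print(n,plane(c,uv,.05))
    if n=='top': print([plane(c,uv,.13) for uv in ((186.4,225.9),(232.4,224.4))],plane(c,(346.9,233.8),.045))
# block end corners at top
    if n=='top': print([plane(c,uv,.05) for uv in ((171,214),(258.7,210.7),(171,252.3),(259,249))])
print(state()['joints'])
E
```

```text
L [0.4651 0.3705 0.1182] [0.04 0.15]
R [0.4706 0.2703 0.1173] [0.   0.01]
bore [0.4683 0.0162 0.0411] [0.03 0.11]
mid [0.5469 0.0362 0.1266] [0.01 0.03]
end [0.6244 0.056  0.1251] [0.07 0.17]
top [ 0.6512 -0.2375  0.05  ]
top [ 0.6176 -0.4067  0.05  ]
top [ 0.4583 -0.3697  0.05  ]
top [ 0.4974 -0.1924  0.05  ]
[array([0.4631, 0.3678, 0.13  ]), array([0.468 , 0.2685, 0.13  ])] [0.4673 0.0165 0.045 ]
[array([0.5062, 0.4223, 0.05  ]), array([0.5173, 0.2205, 0.05  ]), array([0.417 , 0.4171, 0.05  ]), array([0.4279, 0.2169, 0.05  ])]
side [ 0.4995 -0.2084  0.05  ]
side [ 0.6498 -0.2471  0.05  ]
side [ 0.6146 -0.4097  0.05  ]
side [ 0.4588 -0.3751  0.05  ]
[ 1.56871430e+00  4.07451838e-02  8.38770090e-02 -3.69481773e-04
 -1.61548844e+00 -3.33674808e-01]
```

Heights agree with the text to within 4 mm: pin tops 0.118 against 0.12, and the bore 0.041 against 0.045. The pin spacing comes out at 100 mm and the bore spacing at 81 mm, also as expected. I'll pick pin R first, with the jaws closing across the block's row, and check it with the wrist camera on the way.

```bash
cat >> h.py <<'E'
L=np.array([.4645,.370]);Rp=np.array([.470,.270]);B=np.array([.4673,.0165]);T=np.array([.556,-.303])
def q(a): return np.array([0,np.cos(a/2),np.sin(a/2),0.])   # tool down, tool x at yaw a
def at(xy,z,yaws):
    s=np.array(state()['joints']); best=None
    for a in yaws:
        j=inverse_kinematics([*xy,z],q(a))
        if j is not None and (best is None or np.abs(j-s).max()<best[0]): best=(np.abs(np.array(j)-s).max(),a)
    return best[1]
YB=np.radians([-93,87]); YR=np.arctan2(.0198,.0784)+np.array([0,np.pi,-np.pi])
def rep(m):
    s=state(); print(m,'t',round(s['t'],2),'p',np.round(s['eef_pos'],4),'F',np.round(s['wrist_force'],1),'w',round(s['gripper_width'],3),'g',round(s['grasp_force'],1))
E
python3 - <<'E'
from h import *
a=at(Rp,.21,YB); print(np.degrees(a)); goto([*Rp,.21],q(a)); rep('hover')
c=get_calibration('wrist'); cv2.imwrite('pics/w0.png',camera('wrist')); print(P(c).tolist())
for n,X in(('L',[*L,.12]),('R',[*Rp,.12])):
    u=P(c)@np.r_[X,1]; print(n,u[:2]/u[2])
E
```

```text
-93.0
hover t 1.59 p [0.4697 0.2708 0.21  ] F [-0.1  1.   0.3] w 0.999 g 0.0
[[-345.872396107244, 104.12432586096519, -306.1913950619171, 248.05236345494995], [20.205982841108884, 400.3866818818862, -130.2395938039905, -44.291428877969196], [0.013008498603298918, 0.27124335330669697, -0.9624228915871786, 0.278852095850145]]
L [330.57680953 361.8297108 ]
R [316.68495647 237.65311156]
```

View pics/w0.png

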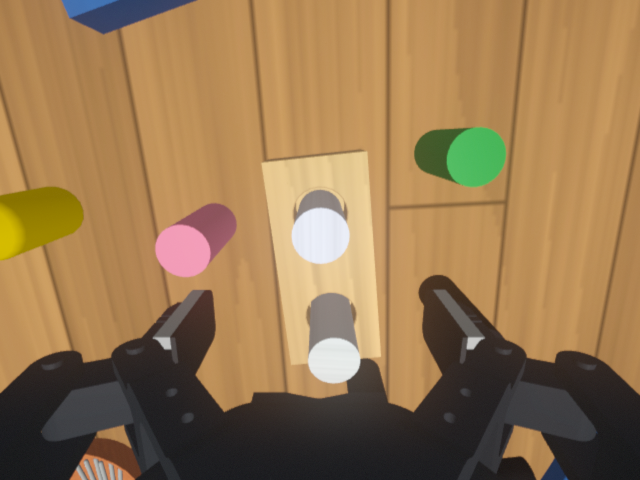

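The wrist view shows pin R's top at (320,236) and pin L's at (334,360). Both are about 3 px (2 mm) from the prediction, which is inside the calibration error, so I'll average the two. Now I'll grasp R, lift it and photograph it from the side.

```bash
cat >> h.py <<'E'
L=L-[.0013,.0007];Rp=Rp-[.0013,.0007]
ZG=.095-grip_depth; OFF=ZG-.010   # TCP height at grasp; TCP above pin's lower end
def pick(xy):
    a=at(xy,.21,YB)
    if np.linalg.norm(np.array(state()['eef_pos'])[:2]-xy)>.01: goto([*xy,.21],q(a))
    print('c',movel([*xy,ZG],q(a),velocity=.15,contact_N=15)); gripper_to(.3,60); rep('grip')
    movel([*xy,.165+OFF],velocity=.15); rep('lift')
E
python3 - <<'E'
from h import *
pick(Rp)
a=at(B,.165+OFF,YR); goto([*B,.165+OFF],q(a)); pause(.2); rep('over bore')
cv2.imwrite('pics/s1.png',camera('side')[100:340,200:520]); 
E
```

```text
c False
grip t 3.17 p [0.4689 0.2695 0.077 ] F [-0.1 -0.5  3.1] w 0.459 g 60.2
lift t 4.36 p [0.4683 0.2691 0.2298] F [ 0.7  0.6 -3.7] w 0.451 g 60.6
over bore t 5.55 p [0.4674 0.0174 0.231 ] F [ 0.4 -0.6 -3.9] w 0.452 g 60.5
```

View pics/s1.png

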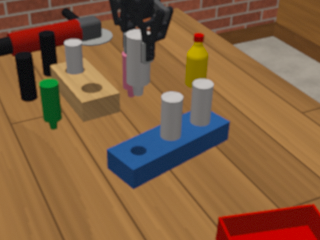

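The side picture shows the pin upright in the jaws at about crop (137,65), in front of the pink look-alike, so its lower end can't be told apart clearly. I'll feel for it in the bore.

```bash
cat >> h.py <<'E'
def feel():
    p=np.array(state()['eef_pos'])
    movel([*B,.060+OFF],velocity=.15); pause(.15)
    c=movel([*B,.014+OFF],velocity=.03,contact_N=8); pause(.1); rep('feel %s'%c)
    z=state()['eef_pos'][2]-OFF-.045; print('lower end rel mouth',round(z,4)); return z
E
python3 - <<'E'
from h import *
feel(); cv2.imwrite('pics/s2.png',cv2.resize(camera('side')[130:300,270:450],None,fx=3,fy=3))
E
```

```text
feel True t 7.89 p [0.4673 0.0164 0.0869] F [-0.9  0.3  5.5] w 0.458 g 61.3
lower end rel mouth -0.0244
```

View pics/s2.png

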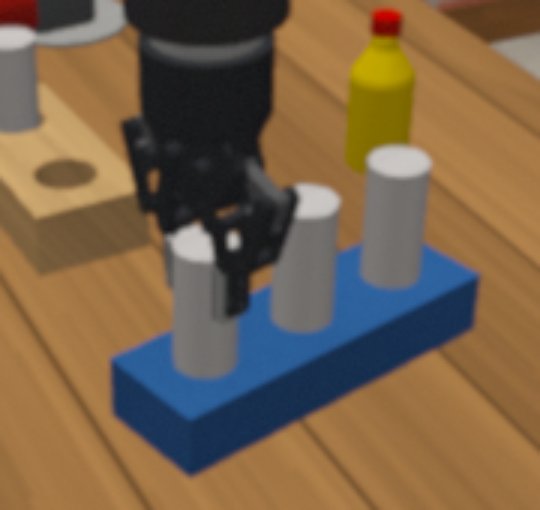

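The pin's shoulder sits on the rack at crop (205,365), with its lower end 24 mm below the mouth, so it is the chamfered one and it is home. I'll release it, fetch the other pin and put it in the tray.

```bash
python3 - <<'E'
from h import *
gripper_to(1.0); movel([*B,.225],velocity=.15); rep('free')
pick(L)
ts=YR+np.radians(-28)   # yaw roughly with the tray
a=at(T,.165+OFF,np.radians([-13,77,167,-103])); goto([*T,.165+OFF],q(a)); rep('over tray')
movel([*T,.03+OFF],velocity=.15); pause(.15)
print(movel([*T,-.003+OFF],velocity=.03,contact_N=6)); rep('down')
gripper_to(1.0); pause(.2); movel([*T,.23],velocity=.15); pause(.5); rep('end')
t=camera('top')[120:280,290:550];s=camera('side')[130:450,220:600]
m=np.zeros((560,520,3),np.uint8); m[:240,:390]=cv2.resize(t,(390,240)); m[240:560,:380]=s
cv2.imwrite('pics/f.png',m)
E
```

```text
free t 9.55 p [0.4669 0.0165 0.2238] F [-0.8 -0.2  0.5] w 1.002 g 0.0
c False
grip t 12.41 p [0.4634 0.3696 0.077 ] F [-1.2 -0.6  3.7] w 0.451 g 60.5
lift t 13.59 p [0.4628 0.3691 0.2297] F [-0.7  0.1 -3.1] w 0.456 g 60.5
over tray t 16.0 p [ 0.5564 -0.3021  0.2313] F [ 0.3  0.8 -2.8] w 0.456 g 60.5
True
down t 17.98 p [ 0.5558 -0.3029  0.072 ] F [0.3 0.7 3.7] w 0.451 g 61.1
end t 20.43 p [ 0.556 -0.303  0.23 ] F [ 0.  -0.5  0.3] w 1.002 g 0.0
```

View pics/f.png

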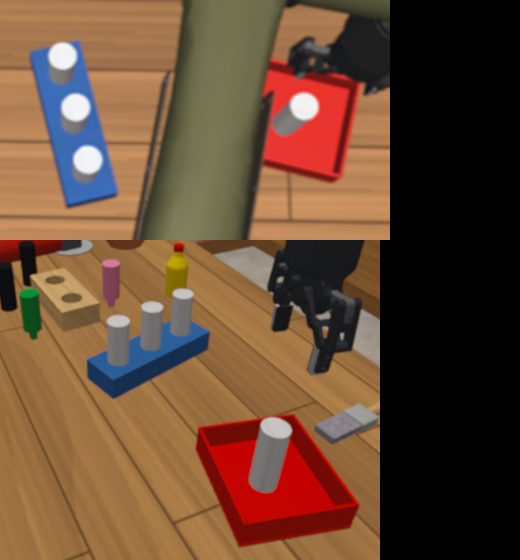

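The three racked pins stand at equal height in both views, with the placed one at (118,340). The other pin stands in the red tray at about (270,455), and the gripper is clear of everything.

```bash
python3 -c "
from workcell import *
print(job_done())"
```

```text
the job is handed in; nothing more can be done
None
```

The chamfered pin, found by feel, is home and upright in the blue rack's bore (lower end 24 mm below the mouth), the other pin stands in the red tray, and the job was handed in at about 20 s of the 61 s allowed; no verdict came back.

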